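Tip the pattern weights down onto the strap template

TASK

Hold the plywood strap template down for marking out: push over the two wooden pattern weights that stand on end near its two ends, each towards the middle of the template, so that both lie flat and lengthwise on the template, heads facing each other, along its centre line. Only push them with the fingertips, never pick them up, and do not shift the template or the spool, jar and shears around it.

Things in the scene. Friction and masses are not known exactly. Their poses are not given: they have to be found in the camera images.
- template: loose flat plywood template, 6 mm thick, 110 mm wide (its x), 450 mm long (its y) with round ends of radius 55 mm, 0.4 kg, lying on a pink cutting mat whose top is 3 mm above the work surface (z = 0.003). Origin: centre of its underside; its top face is at its z = +0.006. Both weights stand on it.
- template_left (a point): middle of the tip of the template's round end at its +y, on the top face, 225 mm from its centre
- template_right (a point): the same at its -y end
- square_weight: loose steel-cored dark wood block with two steel bands, 42 x 42 mm in section, 100 mm high, about 0.4 to 0.7 kg, standing on end on the template 150 to 175 mm from its centre towards either end, faces within 6 deg of the template's axes. Origin: centre of its foot; z to its head. Pushed near the head it tips about its lower edge and falls by itself once leaned 23 deg (head moved 40 mm).
- square_weight_mid (a point): centre of the square weight, 50 mm from its foot
- square_weight_top (a point): centre of the square weight's head, 100 mm from its foot
- flat_weight: loose block like the square weight but flatter: 60 mm wide across the template (its x), 34 mm thick along the template (its y), 110 mm high, 0.4 to 0.7 kg, standing on end 150 to 175 mm from the template's centre towards the other end. Origin: centre of its foot; z points to its head. It falls by itself once leaned about 17 degrees (head moved about 35 mm).
- flat_weight_mid (a point): centre of the flat weight, 55 mm from its foot
- flat_weight_top (a point): centre of the flat weight's head, 110 mm from its foot
- spool: bystander: yellow thread spool, 44 mm across, 55 mm high, standing on the mat beside the template on the robot's side. Origin: centre of its underside.
- tin: bystander: white jar with a steel lid, 56 mm across, 50 mm high, standing on the mat beyond the template. Origin: centre of its underside.
- shears: bystander: fabric shears lying on the mat beyond the template, about 225 mm long and 90 mm over the handles, 11 to 12 mm high. Origin: near the pivot, on the underside; blades to its +x, black handles to its -x.
Mind the look-alikes: they are no part of the job. Leave any purple or red look-alike of the square_weight alone.

How it is judged:
By the outcome, as a careful person would: the job done as asked, in the order asked, and still so for the second after the job is handed in, with the robot touching nothing.
It also fails if it takes over 43 s, if anything falls off the work surface, if the arm or the gripper's body presses on something with over 40 N, if the wrist force passes 120 N, or if a joint passes its speed limit or range.

ROBOT

A 6-joint arm with a two-finger parallel gripper is mounted at the origin on the work surface. World frame = base frame: x ahead of the robot, y to its left, z up, the work surface at z = 0. Lengths are in m, angles in rad, forces in N, time in s.
With the tool pointing down it reaches from about 0.3 to 0.875 m from the base axis. Payload 4.2 kg.
Tool frame: the origin (TCP) lies at the very end of the fingers, on their centre line; the grasp point (between the pads) lies 19 mm behind it; z points along the fingers, y is the line along which they close (so a half turn about z gives the same grasp; the last joint's range is limited). The gripper opens to 85 mm and grips with 20 to 120 N. Pads are 22 mm wide; open, the fingers measure 114 mm over their backs; the gripper's body (76 mm by 85 mm) begins 54 mm behind the grasp point. The pads swing forward as they close: fully open they stand 13 mm farther back than shut.
Start: joints at [1.105, 0.32, 1.565, -0, 1.257, -0.02], TCP at [0.248, 0.519, 0.231] pointing down, gripper open.
Joint ranges: [-3.11, 3.11], [-0.84, 2.01], [0.21, 2.61], [-1.34, 4.49], [0.05, 2.63], [-2.56, 2.56]. Speed limits (rad/s): [2.57, 2.57, 3.14, 3.14, 3.14, 3.14].

INTERFACE

Orientations are given as a unit quaternion [x, y, z, w].
In Python, from cell import bot gives the robot as it stands. The module is installed in compiled form; this text tells all that it offers.
- The arm moves only by the tool step_arm, never from a script. Its argument "increments" is a list of rows, each a list of 3 entries, a list of its own where there are three numbers: the finger opening in mm, from 0 to 85.4, then the shift along the world's x, y, z in mm, then the turn, a rotation vector about the world's x, y, z in rad. A call has 1 to 20 rows; each row is the pose to reach, as a shift and turn from the pose commanded when the call began; what a row does not reach only later rows make up. A row lasts 1/8 s, in which the tool goes at most 62.5 mm and 10.7 degrees, less where a joint would pass 70% of its speed; a pose out of reach is approached as far as the arm can. A call with a gripper value outside its range is refused whole. The fingers move at their own pace and stop on an object; "force" is the grip in N (left out, the last holds). Time passes only in rows, so rows that repeat a pose let the fingers close. It gives the time, the measured TCP pose, the force, the opening and the grip force at its end, in the units of the state.
- bot.state(): the state, without advancing time (a new reading comes with each control period).
- bot.read_camera(name): name is "scene" or "top" or "wrist"; returns (picture, depth): 480x640x3 uint8, blue, green, red; 480x640 float32, m along the optical axis (not along the pixel's ray), 0 where there is no reading.
- bot.camera_info(name): a dict with "mtx" (3x3 intrinsics, pixels), "xyz" and "attitude" of the camera in the world; the wrist camera has in their place "T_tool_cam" (4x4, takes a point from camera to tool coordinates, whose origin is the TCP and whose axes are the flange's). Camera axes: x right, y down, z forward; pixel columns grow to the right and rows downward; lengths in m; the calibration is good to about 2 mm. A picture is of the moment at which its call begins: read the wrist's pose just before it. camera_info takes no time and is no camera call.
- bot.hand_in(): hands the job in; it is judged then, once.
Trained networks look in the newest picture that a camera, given by its name, has taken for a name from the list of things; names that differ only in an ending like _2 or _b are one class to them, and where a whole thing is asked for, a point or a joint stands for the part that bears it (a point fixed in the world has none). Each returns a list of dicts, best first, with "conf" (0 to 1); they miss things now and then, are a little off and sometimes report something else, mostly with a low value. They report only what shows in the picture. A call takes as long as a camera call. They do not tell look-alikes from the thing itself.
- bot.masks_of(camera, label): "mask" (480x640 bool, what is visible of it).
- bot.place_of(camera, label): "location" ([x, y, z] in m, in world coordinates, good to about 4 mm: a listed point, or the origin of a listed thing).
The state is a dict: "time_s": time; "joint_pos": joint angles; "joint_velocities": joint speeds; "joint_torque": joint torques, N m; "ee_pos": TCP position; "orientation": TCP orientation; "ft_force": force on the tool from outside, world axes, zero at the start; "moment": the same for the moment, N m; "width": finger opening in m; "grip_force": force on a finger pad.
Only numpy, scipy, OpenCV 4.12 (cv2) and the standard library are available. Lean on these libraries where they do the work, as an engineer would, in place of code of your own. Each camera call takes 0.05 s, during which the arm holds its last target. There are 200 camera calls.

## Working session

There is one attempt and no reset: what is moved stays moved. The work goes in short steps, Python scripts to look and compute and a tool call to move; the robot and the scene stay as the last step left them, time stands still between calls to the robot, and variables do not carry over. Pictures are saved under pics/ and viewed, at most 10 in all, crops included, and the job is handed in when it is done.

Besides the shell and the picture viewer there is one more tool, called after "Request:" in YAML: its name, and indented under it one key for each argument. step_arm: Moves the arm, as the interface text tells. Its arguments: {"type":"object","properties":{"increments":{"type":"array"},"force":{"type":"number"}},"required":["increments"]}

```bash
mkdir -p pics
python3 - <<'E'
from cell import bot
import cv2,numpy as np
for c in ("scene","top"):
    p,d=bot.read_camera(c); cv2.imwrite(f"pics/{c}0.png",p); np.save(f"pics/{c}d.npy",d)
    i=bot.camera_info(c); print(c,i)
    for l in ["template","template_left","template_right","square_weight","square_weight_top","square_weight_mid","flat_weight","flat_weight_top","flat_weight_mid","spool","tin","shears"]:
        print(l,[(round(r["conf"],2),np.round(r["location"],3).tolist()) for r in bot.place_of(c,l)])
print(bot.state())
E
```

```text
scene {'mtx': array([[443.18936656,   0.        , 321.60261862],
       [  0.        , 443.18936656, 233.64785715],
       [  0.        ,   0.        ,   1.        ]]), 'xyz': array([1.0955908 , 0.22808154, 0.89541286]), 'attitude': array([ 0.43663693,  0.81823487, -0.32506763, -0.1848538 ])}
template [(0.97, [0.533, -0.017, 0.005]), (0.73, [0.689, -0.082, 0.0])]
template_left [(0.83, [0.489, 0.213, 0.01]), (0.37, [0.566, -0.18, 0.061])]
template_right []
square_weight [(0.91, [0.376, -0.623, -0.002]), (0.88, [0.182, -0.314, 0.002]), (0.74, [0.563, -0.186, 0.01])]
square_weight_top [(0.96, [0.179, -0.31, 0.1]), (0.73, [0.561, -0.179, 0.106]), (0.6, [0.375, -0.622, 0.1])]
square_weight_mid [(0.96, [0.565, -0.18, 0.061]), (0.83, [0.374, -0.623, 0.046])]
flat_weight [(0.67, [0.498, 0.134, 0.006])]
flat_weight_top [(0.89, [0.495, 0.133, 0.118])]
flat_weight_mid [(0.85, [0.493, 0.13, 0.065])]
spool []
tin [(0.95, [0.62, 0.064, 0.005]), (0.31, [0.557, -0.181, 0.012]), (0.19, [0.497, 0.139, 0.004])]
shears [(0.88, [0.686, -0.081, 0.0])]
top {'mtx': array([[444.0497854 ,   0.        , 318.90
[... 1063 characters left out ...]
me_s': 1.3, 'joint_pos': array([ 1.10494905e+00,  3.19624907e-01,  1.56450979e+00, -2.70425383e-05,
        1.25741754e+00, -1.99899087e-02]), 'joint_velocities': array([ 0.00089638, -0.00042103, -0.00087598,  0.00047246,  0.0002    ,
       -0.00133718]), 'joint_torque': array([-2.08314392e-03, -4.15410805e+01, -2.34412658e+01, -2.80694003e-04,
        4.96636494e-04, -5.39532365e-06]), 'ee_pos': array([0.24796239, 0.51879352, 0.23131982]), 'orientation': array([2.21082715e-01, 9.75255060e-01, 1.65220326e-05, 1.73462704e-05]), 'ft_force': array([ 0.43811955, -0.18081381, -0.78574799]), 'moment': array([-0.0611882 , -0.00556442,  0.04975465]), 'grip_force': 0.0, 'width': 0.08561083612955901}
```

View pics/top0.png

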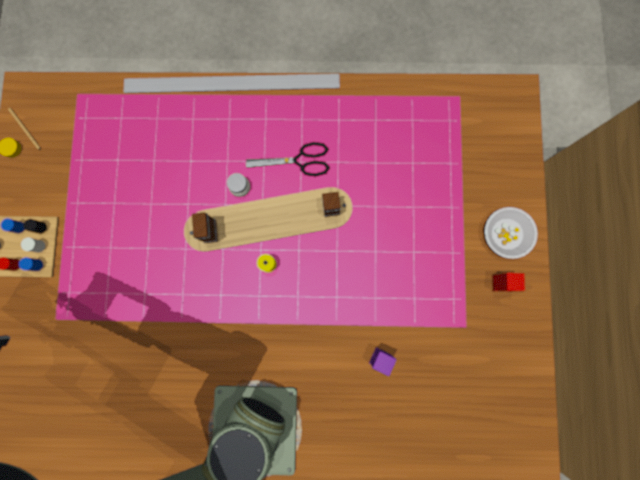

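View pics/scene0.png

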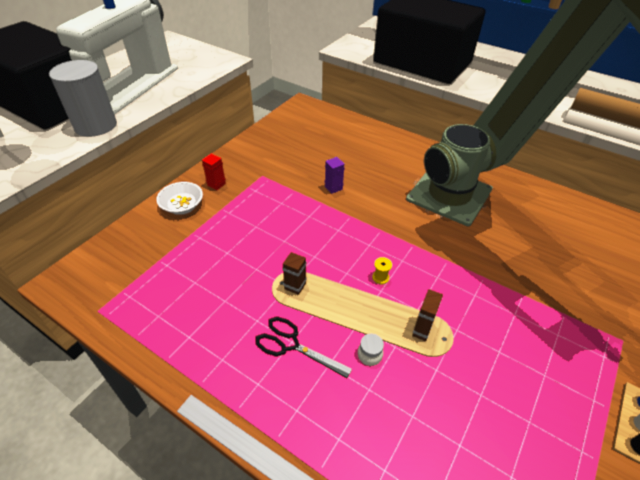

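```bash
cat > h.py <<'E'
import numpy as np
from cell import bot
from scipy.spatial.transform import Rotation as R
def cloud(c,d):
    i=bot.camera_info(c);K=i["mtx"];v,u=np.mgrid[:480,:640]
    P=np.dstack([(u-K[0,2])/K[0,0]*d,(v-K[1,2])/K[1,1]*d,d])
    return P@R.from_quat(i["attitude"]).as_matrix().T+i["xyz"]
E
python3 - <<'E'
from h import *
import cv2
for c in ("top","scene"):
    d=np.load(f"pics/{c}d.npy");W=cloud(c,d)
    for n,x,y,z in (("sq",.562,-.181,.109),("fl",.494,.132,.119)):
        m=(d>0)&(abs(W[...,0]-x)<.06)&(abs(W[...,1]-y)<.06)&(abs(W[...,2]-z)<.008)
        p=W[m][:,:2]; r=cv2.minAreaRect((p*1000).astype(np.float32)); print(c,n,m.sum(),np.round(r[0],1),np.round(r[1],1),round(r[2],1),np.median(W[m][:,2]))
    m=(d>0)&(abs(W[...,0]-.53)<.13)&(abs(W[...,1]+.01)<.25)
    print(np.percentile(W[m][:,2],[5,20,40,60]))
p=cv2.imread("pics/top0.png");P=[]
from cell import bot
for l in("template",):
    r=bot.masks_of("top",l)[0]["mask"]; d=np.load("pics/topd.npy");W=cloud("top",d)
    q=W[r&(d>0)&(W[...,2]<.02)][:,:2]*1000
    rr=cv2.minAreaRect(q.astype(np.float32)); print(rr, np.median(W[r][:,2]))
E
```

```text
top sq 305 [ 558.1 -181.5] [43.6 41.9] 8.1 0.10864071847752443
top fl 369 [491.9 133.1] [60.8 35.2] 8.5 0.11850389837543363
[-0.00019295  0.00192755  0.00381608  0.00637897]
scene sq 284 [ 562.6 -182.8] [44. 43.] 7.2 0.10839042880791544
scene fl 399 [497.7 131.8] [63.9 34. ] 7.5 0.11841990932983626
[0.00066415 0.00229869 0.00386019 0.00719572]
((528.8260498046875, -17.1729736328125), (114.43877410888672, 448.4986572265625), 11.51608657836914) 0.008848433694510827
```

The top view shows three blocks that could be the square weight:
- purple block at (383,361)
- red block at (508,282)
- dark wood block at (332,204), standing on the template's right end

The dark wood one fits: it is dark wood on the template, with a 42 mm square head at z 0.109. The flat weight is at (203,228), the spool at (266,263), the jar at (238,184) and the shears at (300,160). I'll confirm with one enlarged crop.

```bash
python3 -c "
import cv2
p=cv2.imread('pics/scene0.png')[235:365,255:470];cv2.imwrite('pics/crop1.png',cv2.resize(p,None,fx=3.6,fy=3.6,interpolation=2))"
```

```text
(no output)
```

View pics/crop1.png

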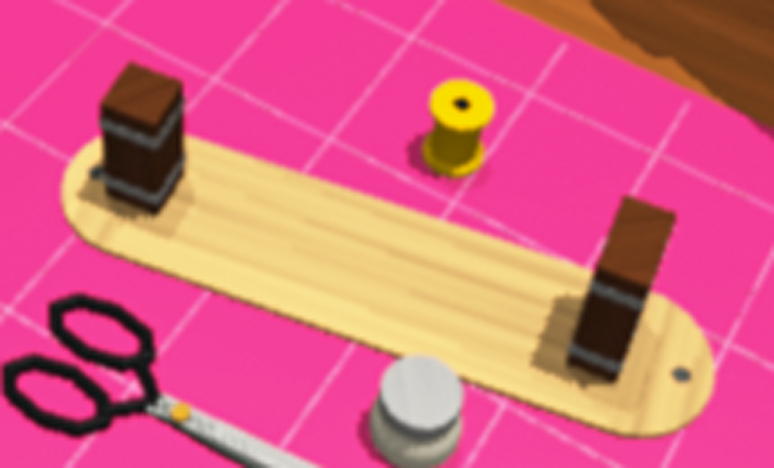

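The crop shows the dark banded square block at its lower left end (140,140 in the crop) and the flat one at its right end (620,290). Both stand on the template, so these are the two to push. I'll go behind the flat weight first.

Request:
step_arm:
  increments:
    - [30, [35, -50, 0], [0, 0, -0.15]]
    - [30, [70, -100, 0], [0, 0, -0.3]]
    - [30, [105, -150, 0], [0, 0, -0.45]]
    - [30, [140, -200, 0], [0, 0, -0.6]]
    - [30, [175, -240, 0], [0, 0, -0.75]]
    - [30, [205, -280, -30], [0, 0, -0.9]]
    - [30, [230, -310, -70], [0, 0, -0.93]]
    - [30, [238, -330, -110], [0, 0, -0.93]]
    - [30, [238, -336, -133], [0, 0, -0.93]]
    - [30, [238, -336, -133], [0, 0, -0.93]]
    - [30, [238, -336, -133], [0, 0, -0.93]]

```text
time_s: 2.72
ee_pos: [0.4867, 0.1834, 0.0994]
orientation: [0.635, 0.773, 0.001, 0.001]
ft_force: [-0.3, -0.0, 0.3]
width: 0.0301
grip_force: 0.0
```

Request:
step_arm:
  increments:
    - [30, [2, -10, 0], [0, 0, 0]]
    - [30, [3, -18, 0], [0, 0, 0]]
    - [30, [4, -22, 0], [0, 0, 0]]
    - [30, [5, -26, 0], [0, 0, 0]]
    - [30, [6, -30, 0], [0, 0, 0]]
    - [30, [6.5, -34, 0], [0, 0, 0]]

```text
time_s: 3.48
ee_pos: [0.4926, 0.1486, 0.0983]
orientation: [0.635, 0.773, 0.0, 0.0]
ft_force: [-0.2, 1.3, 1.2]
width: 0.0305
grip_force: 0.4
```

Run:
```python
from cell import bot
import cv2
p,d=bot.read_camera("scene");cv2.imwrite("pics/s1.png",cv2.resize(p[180:380,230:500],None,fx=2.9,fy=2.9));print(bot.state()["ee_pos"],bot.state()["ft_force"])
```

```text
[0.4925295  0.14813499 0.09828282] [ 0.30330617 -0.70836256 -0.48466785]
```

View pics/s1.png

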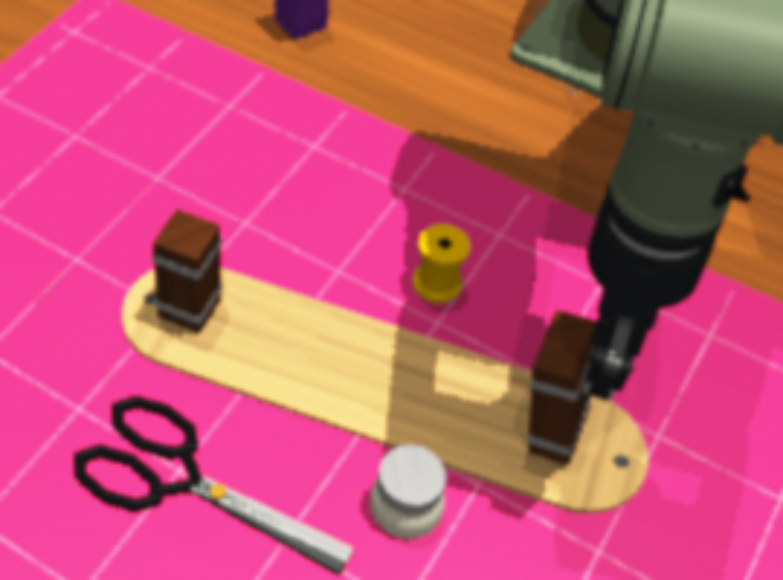

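The fingers at (610,360) are against the flat weight, which is just starting to lean. I'll keep pushing.

Request:
step_arm:
  increments:
    - [30, [1, -5, 0], [0, 0, 0]]
    - [30, [2, -10, 0], [0, 0, 0]]
    - [30, [3, -14, 0], [0, 0, 0]]
    - [30, [3.5, -18, 0], [0, 0, 0]]
    - [30, [4.5, -22, 0], [0, 0, 0]]
    - [30, [5, -26, 0], [0, 0, 0]]
    - [30, [6, -30, 0], [0, 0, 0]]
    - [30, [6, -30, 0], [0, 0, 0]]
    - [30, [6, -30, 0], [0, 0, 0]]
    - [30, [6, -30, 5], [0, 0, 0]]

```text
time_s: 4.78
ee_pos: [0.4981, 0.1189, 0.1032]
orientation: [0.635, 0.773, -0.0, -0.0]
ft_force: [-0.1, -0.1, -0.1]
width: 0.0299
grip_force: 0.0
```

Run:
```python
from h import *
import cv2
p,d=bot.read_camera("scene");cv2.imwrite("pics/s2.png",cv2.resize(p[180:380,230:500],None,fx=2.9,fy=2.9));print(bot.state()["ee_pos"],bot.state()["ft_force"])
W=cloud("scene",d)
for l in ("flat_weight","template"):
  for r in bot.masks_of("scene",l)[:1]:
    z=W[r["mask"]][:,2]; print(l,np.percentile(z,[5,50,95]))
```

```text
[0.49874907 0.11900895 0.10411835] [ 0.64197608 -0.73408883  0.11508664]
flat_weight [0.01443251 0.04215655 0.04538614]
template [0.00573834 0.00871799 0.01152247]
```

View pics/s2.png

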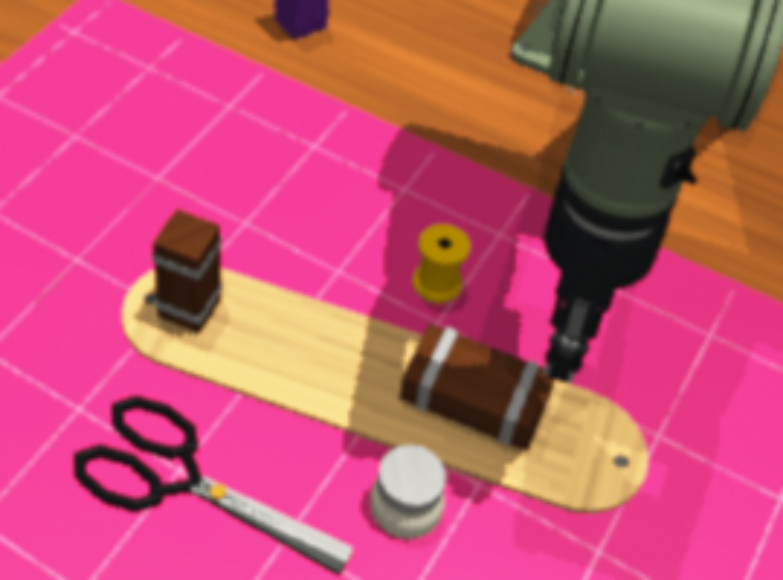

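The flat weight lies flat at (475,385), with its upper face at z 0.043. Now for the square weight: rise, pass over it, and come down behind it.

Request:
step_arm:
  increments:
    - [10, [0, 0, 40], [0, 0, 0]]
    - [10, [0, -10, 80], [0, 0, 0]]
    - [10, [12, -60, 90], [0, 0, 0]]
    - [10, [24, -115, 90], [0, 0, 0]]
    - [10, [36, -170, 90], [0, 0, 0]]
    - [10, [48, -225, 90], [0, 0, 0]]
    - [10, [58, -280, 90], [0, 0, 0]]
    - [10, [67, -330, 90], [0, 0, 0]]
    - [10, [71, -353, 90], [0, 0, 0]]
    - [10, [71, -353, 90], [0, 0, 0]]
    - [10, [71, -353, 40], [0, 0, 0]]
    - [10, [71, -353, -12], [0, 0, 0]]
    - [10, [71, -353, -12], [0, 0, 0]]

```text
time_s: 6.55
ee_pos: [0.5664, -0.2311, 0.0878]
orientation: [0.634, 0.773, -0.001, -0.005]
ft_force: [-1.2, -0.2, 0.5]
width: 0.0104
grip_force: 0.0
```

Request:
step_arm:
  increments:
    - [10, [-2, 8, 0], [0, 0, 0]]
    - [10, [-3, 15, 0], [0, 0, 0]]
    - [10, [-4, 20, 0], [0, 0, 0]]
    - [10, [-5, 25, 0], [0, 0, 0]]
    - [10, [-6, 30, 0], [0, 0, 0]]
    - [10, [-7, 35, 0], [0, 0, 0]]
    - [10, [-8, 40, 0], [0, 0, 0]]
    - [10, [-8.5, 44, 0], [0, 0, 0]]
    - [10, [-9.5, 48, 0], [0, 0, 0]]
    - [10, [-10, 52, 0], [0, 0, 0]]
    - [10, [-11, 56, 0], [0, 0, 0]]
    - [10, [-12, 60, 0], [0, 0, 0]]
    - [10, [-12.5, 64, 0], [0, 0, 0]]
    - [10, [-12.5, 64, 0], [0, 0, 0]]
    - [10, [-12.5, 64, 0], [0, 0, 0]]
    - [10, [-12.5, 64, 30], [0, 0, 0]]
    - [10, [-12.5, 30, 80], [0, 0, 0]]
    - [10, [-12.5, 0, 80], [0, 0, 0]]
    - [10, [-12.5, -40, 80], [0, 0, 0]]
    - [10, [-12.5, -40, 80], [0, 0, 0]]

```text
time_s: 9.05
ee_pos: [0.5568, -0.2768, 0.1712]
orientation: [0.636, 0.772, -0.0, 0.0]
ft_force: [0.5, -0.0, 0.4]
width: 0.0102
grip_force: 0.0
```

```bash
cat > m.py <<'E'
from h import *
import cv2,sys
n=sys.argv[1]
cl=bot.state(); print(cl["time_s"],cl["ee_pos"],cl["ft_force"])
for c in ("top","scene"):
    p,d=bot.read_camera(c);cv2.imwrite(f"pics/{c}{n}.png",p if c=="top" else cv2.resize(p[180:380,230:500],None,fx=2.9,fy=2.9));W=cloud(c,d)
    res={}
    for l,b in (("template",(.006,.015)),("flat_weight",(.036,.05)),("square_weight",(.044,.06))):
        X=W[...,0];Y=W[...,1]
        box=(abs(X-.53)<.1)&(abs(Y+.01)<.25)
        if l=="template":
            m=bot.masks_of(c,l)[0]["mask"]; m=m&(W[...,2]>b[0])&(W[...,2]<b[1])
        else:
            m=box&(W[...,2]>b[0])&(W[...,2]<b[1])&((Y>-.01) if l[0]=="f" else (Y<-.02))&(abs((X-.53)*.981+(Y+.018)*.194)<.05)
        r=cv2.minAreaRect((W[m][:,:2]*1000).astype(np.float32)); res[l]=r
        print(c,l,m.sum(),np.round(r[0],1),np.round(r[1],1),round(r[2],1))
    a=np.radians(res["template"][2]); a=a if a<.8 else a-np.pi/2
    for l in ("flat_weight","square_weight"):
        e=np.subtract(res[l][0],res["template"][0]); print(l,"lat %.1f along %.1f"%(e@[np.cos(a),np.sin(a)],e@[-np.sin(a),np.cos(a)]))
    for l in ("template","template_left","template_right","flat_weight_top","flat_weight_mid","flat_weight","square_weight_top","square_weight_mid","square_weight","spool","tin","shears"):
        print(l,[(round(r["conf"],2),np.round(r["location"],3).tolist()) for r in bot.place_of(c,l)][:3])
E
python3 m.py A
```

```text
9.05 [ 0.55676387 -0.27675826  0.17123916] [ 0.53919495 -0.0443197   0.41034072]
top template 2990 [520.7  25.4] [111.6 363.8] 11.1
top flat_weight 1006 [501.2  62.7] [ 61.4 111. ] 7.5
top square_weight 412 [546.1 -99.8] [42.7 75.7] 7.8
flat_weight lat -12.0 along 40.4
square_weight lat 0.9 along -127.7
template [(0.15, [0.544, -0.061, 0.032])]
template_left [(0.68, [0.486, 0.208, 0.008]), (0.42, [0.532, -0.014, 0.004])]
template_right []
flat_weight_top [(0.88, [0.508, 0.007, 0.027])]
flat_weight_mid [(0.61, [0.505, 0.061, 0.024])]
flat_weight [(0.63, [0.512, 0.007, 0.027]), (0.58, [0.497, 0.115, 0.028])]
square_weight_top [(0.92, [0.373, -0.619, 0.097]), (0.79, [0.541, -0.06, 0.033]), (0.73, [0.176, -0.314, 0.098])]
square_weight_mid [(0.8, [0.373, -0.62, 0.048]), (0.78, [0.552, -0.115, 0.03]), (0.56, [0.177, -0.312, 0.051])]
square_weight [(0.84, [0.177, -0.311, 0.001]), (0.78, [0.372, -0.622, 0.005])]
spool [(0.67, [0.411, -0.022, 0.0])]
tin [(0.64, [0.622, 0.061, 0.004])]
shears [(0.75, [0.691, -0.078, 0.003]), (0.42, [0.488, 0.209, 0.007])]
scene template 4368 [533.5 -18.1] [11
[... 339 characters left out ...]
.57, -0.234, 0.005])]
flat_weight_top [(0.71, [0.509, 0.005, 0.031]), (0.7, [0.544, -0.061, 0.029])]
flat_weight_mid [(0.83, [0.501, 0.06, 0.025])]
flat_weight [(0.74, [0.501, 0.118, 0.023])]
square_weight_top [(0.91, [0.178, -0.311, 0.101]), (0.89, [0.543, -0.062, 0.03]), (0.63, [0.376, -0.619, 0.1])]
square_weight_mid [(0.86, [0.372, -0.62, 0.047]), (0.7, [0.177, -0.311, 0.049]), (0.68, [0.556, -0.11, 0.033])]
square_weight [(0.93, [0.558, -0.164, 0.032]), (0.62, [0.375, -0.624, 0.002]), (0.55, [0.181, -0.314, -0.001])]
spool [(0.66, [0.411, -0.02, 0.003]), (0.56, [0.499, 0.118, 0.026])]
tin [(0.66, [0.619, 0.064, 0.003]), (0.34, [0.489, 0.208, 0.009])]
shears [(0.9, [0.69, -0.08, 0.001])]
```

View pics/sceneA.png

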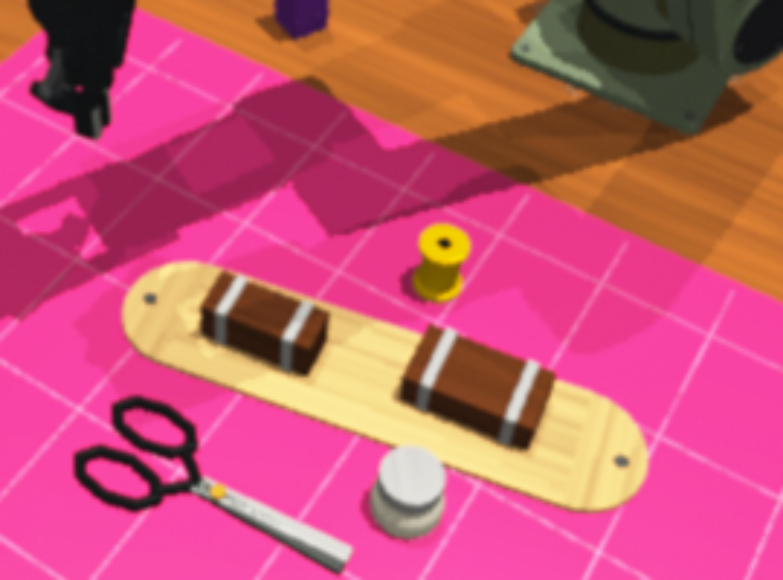

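Both weights lie flat: the square at (265,325), the flat at (475,390). The flat one is about 12 mm to the robot's side of the centre line and turned about 4°. I'll nudge it gently in place from its side with both open fingertips.

Request:
step_arm:
  increments:
    - [60, [-10, 30, 0], [0, 0, -0.17]]
    - [60, [-25, 75, 0], [0, 0, -0.34]]
    - [60, [-40, 120, 0], [0, 0, -0.51]]
    - [60, [-55, 165, 0], [0, 0, -0.68]]
    - [60, [-70, 210, 0], [0, 0, -0.85]]
    - [60, [-80, 250, 0], [0, 0, -1.02]]
    - [60, [-95, 290, 0], [0, 0, -1.19]]
    - [60, [-107, 325, 0], [0, 0, -1.36]]
    - [60, [-107, 325, 0], [0, 0, -1.53]]
    - [60, [-107, 325, 0], [0, 0, -1.57]]
    - [60, [-107, 325, -50], [0, 0, -1.57]]
    - [60, [-107, 325, -100], [0, 0, -1.57]]
    - [60, [-107, 325, -135], [0, 0, -1.57]]
    - [60, [-107, 325, -152], [0, 0, -1.57]]
    - [60, [-107, 325, -152], [0, 0, -1.57]]
    - [60, [-107, 325, -152], [0, 0, -1.57]]

```text
time_s: 12.45
ee_pos: [0.4507, 0.0509, 0.0201]
orientation: [0.995, 0.098, 0.001, 0.0]
ft_force: [-0.2, -0.4, 0.2]
width: 0.0602
grip_force: 0.0
```

Run:
```python
from h import *
import cv2
s=bot.state();print(s["ee_pos"],s["ft_force"],s["width"],R.from_quat(s["orientation"]).as_matrix()[:,1])
p,d=bot.read_camera("scene");cv2.imwrite("pics/s3.png",cv2.resize(p[180:380,230:500],None,fx=2.9,fy=2.9))
```

```text
[0.45070712 0.05089459 0.02008245] [-0.19989362 -0.37575373  0.23707827] 0.0601641808542593 [ 1.94539819e-01 -9.80894586e-01  2.64175861e-04]
```

View pics/s3.png

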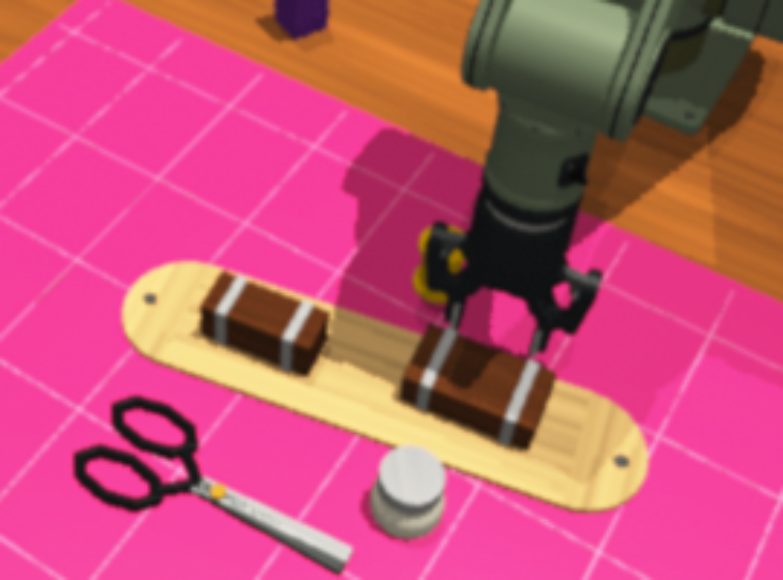

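Request:
step_arm:
  increments:
    - [60, [4, 0.8, 0], [0, 0, 0]]
    - [60, [8, 1.6, 0], [0, 0, 0]]
    - [60, [10, 2, 0], [0, 0, 0]]
    - [60, [12, 2.4, 0], [0, 0, 0]]
    - [60, [14, 2.7, 0], [0, 0, 0]]
    - [60, [16, 3.1, 0], [0, 0, 0]]
    - [60, [18, 3.5, 0], [0, 0, 0]]
    - [60, [20, 3.9, 0], [0, 0, 0]]
    - [60, [22, 4.3, 0], [0, 0, 0]]
    - [60, [22, 4.3, 0], [0, 0, 0]]

```text
time_s: 13.75
ee_pos: [0.4722, 0.0553, 0.0192]
orientation: [0.995, 0.098, 0.0, -0.0]
ft_force: [-2.2, -0.5, -0.8]
width: 0.0604
grip_force: 0.9
```

```bash
python3 m.py B | grep -v '\[('
```

```text
13.75 [0.47220104 0.05526404 0.01921878] [-2.21579885 -0.510308   -0.75727578]
top template 2736 [542.5 -83.8] [110.6 308.2] 11.5
top flat_weight 257 [509.2  31. ] [75.2 40.5] 7.5
top square_weight 640 [ 548.4 -111.5] [42.8 99.6] 8.2
flat_weight lat -9.8 along 119.2
square_weight lat 0.2 along -28.3
scene template 4146 [533.6 -17.8] [114.3 445.9] 11.4
scene flat_weight 1145 [506.7  62.9] [ 78.2 110.2] 10.9
scene square_weight 652 [ 553.4 -113.1] [ 44.9 100.3] 9.2
flat_weight lat -10.5 along 84.4
square_weight lat 0.7 along -97.4
```

Request:
step_arm:
  increments:
    - [60, [1.5, 0.3, 0], [0, 0, 0]]
    - [60, [3, 0.6, 0], [0, 0, 0]]
    - [60, [3, 0.6, 0], [0, 0, 0]]
    - [60, [-5, -1, 0], [0, 0, 0]]
    - [60, [-20, -4, 0], [0, 0, 0]]
    - [60, [-20, -4, 50], [0, 0, 0]]
    - [60, [-20, -4, 110], [0, 0, 0]]
    - [60, [-60, 40, 150], [0, 0, 0]]
    - [60, [-100, 90, 150], [0, 0, 0]]
    - [60, [-130, 140, 150], [0, 0, 0]]
    - [60, [-150, 200, 150], [0, 0, 0]]
    - [60, [-150, 250, 150], [0, 0, 0]]
    - [60, [-150, 250, 150], [0, 0, 0]]
    - [60, [-150, 250, 150], [0, 0, 0]]

```text
time_s: 16.9
ee_pos: [0.3213, 0.3042, 0.169]
orientation: [0.995, 0.098, -0.0, 0.001]
ft_force: [0.1, -0.4, 0.1]
width: 0.06
grip_force: 0.0
```

```bash
python3 m.py C
```

```text
16.9 [0.32125342 0.30424905 0.16895786] [ 0.0721946  -0.42850693  0.08150865]
top template 4132 [529.1 -16.6] [111.1 445.9] 11.2
top flat_weight 999 [510.7  67.2] [ 61.2 111.1] 10.9
top square_weight 639 [ 548.5 -111.6] [ 43.3 100. ] 8.0
flat_weight lat -1.8 along 85.8
square_weight lat 0.5 along -96.9
template [(0.59, [0.531, -0.016, 0.006])]
template_left [(0.62, [0.487, 0.208, 0.006])]
template_right [(0.96, [0.572, -0.234, 0.004])]
flat_weight_top [(0.61, [0.523, 0.011, 0.025]), (0.52, [0.489, 0.209, 0.006])]
flat_weight_mid [(0.9, [0.515, 0.063, 0.026]), (0.23, [0.503, 0.119, 0.028])]
flat_weight [(0.63, [0.502, 0.121, 0.028])]
square_weight_top [(0.81, [0.176, -0.316, 0.098]), (0.74, [0.37, -0.618, 0.101]), (0.71, [0.487, 0.207, 0.007])]
square_weight_mid [(0.77, [0.174, -0.31, 0.052]), (0.65, [0.37, -0.62, 0.048]), (0.56, [0.554, -0.114, 0.028])]
square_weight [(0.92, [0.37, -0.622, 0.006]), (0.83, [0.178, -0.307, 0.002]), (0.74, [0.556, -0.163, 0.03])]
spool []
tin [(0.61, [0.618, 0.063, 0.006])]
shears [(0.76, [0.692, -0.08, -0.0]), (0.56, [0.614, 0.06, 0.002])]
scene templa
[... 463 characters left out ...]
 -0.081, -0.002])]
flat_weight_top [(0.87, [0.524, 0.011, 0.026]), (0.46, [0.41, -0.021, 0.005])]
flat_weight_mid [(0.81, [0.513, 0.064, 0.025])]
flat_weight [(0.16, [0.512, 0.065, 0.027])]
square_weight_top [(0.93, [0.547, -0.061, 0.031]), (0.88, [0.18, -0.312, 0.102]), (0.88, [0.375, -0.619, 0.102])]
square_weight_mid [(0.94, [0.179, -0.312, 0.049]), (0.79, [0.371, -0.626, 0.047]), (0.57, [0.554, -0.11, 0.033])]
square_weight [(0.9, [0.374, -0.622, -0.002]), (0.83, [0.558, -0.162, 0.032]), (0.67, [0.181, -0.314, -0.001])]
spool [(0.7, [0.411, -0.019, 0.004]), (0.64, [0.689, -0.08, -0.0])]
tin [(0.73, [0.62, 0.064, 0.004]), (0.32, [0.507, 0.124, 0.022])]
shears [(0.75, [0.69, -0.082, 0.0])]
```

View pics/sceneC.png

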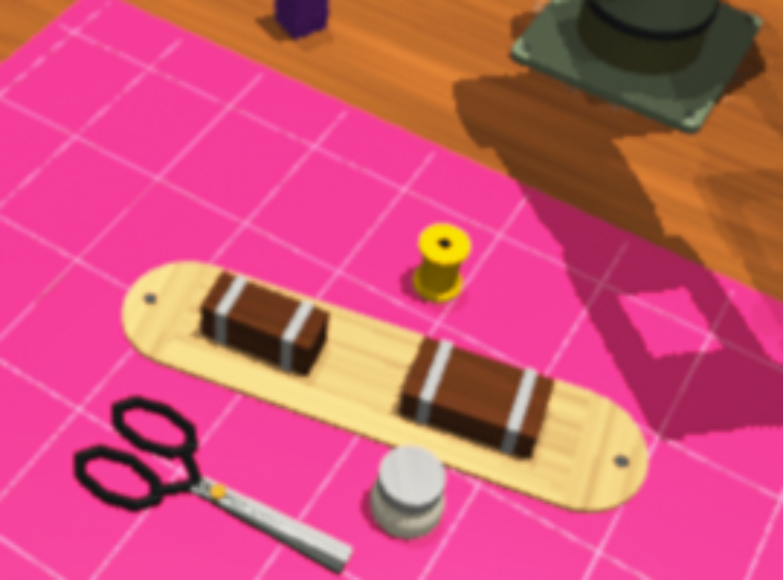

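Both weights lie flat and lengthwise with their heads facing each other. They are within 2 mm of the centre line and 3° of its direction. The template and the bystanders are where they were, and the arm is clear, so I'm handing in.

```bash
python3 -c "
from cell import bot
print(bot.hand_in())"
```

```text
the job is handed in; nothing more can be done
None
```

The job is handed in at about 18 s on the robot's clock: both weights lie flat on the template, heads facing each other, within 2 mm and about 3° of its centre line, with the template, spool, jar and shears unmoved as far as the cameras can tell.

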